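# Turn the dop tray and slide it into its bench dock

## Task

Turn the dop tray (the one with a tapered nose) end for end and slide it, nose first, fully home between the lipped guide rails of the dock, then let go of it. Leave the other tray, which has square bars at both ends, where it is.

Things in the scene. Friction and masses are not known exactly. Their poses are not given: they have to be found in the camera images.
- tray_grip (a point): Dop tray: shallow aluminium tray, 150 mm long, 76 wide, rim 18 high, about 0.4 kg, brass dops in it. This point: in the pale wooden grip block on its middle, 68 mm above tray underside and bench, 16 below the block's top. x to the tapered nose, z up. Block 28 mm square, sides along x and y. Tail bar at x -75 to -63: 112 mm wide, 24 high, too wide for the rails. Starts nose towards the robot.
- tray_nose (a point): Tip of the dop tray's nose at mid height: 75 mm ahead of tray_grip along the tray's x, 9 mm above the tray's underside. The nose is blunt, 36 mm wide, and widens to the full 76 mm over 35 mm of length. Same axes as tray_grip.
- dock_home (a point): Dock of two dark steel rails fixed on the bench, no floor. This point: where tray_grip is when fully home (68 mm above bench, nose on end stop). x: insertion direction. Mouth at x -58, stop face at x +75 mm. Rails 90 mm apart inside, 120 outside; lips 32 to 36 mm above bench leave a 62 mm slot for the grip block, so the tray only slides in. Home, its tail bar is 5 mm outside the mouth.
- spare_grip (a point): The other tray, to be left alone: same make, size and grip block, but no nose: a square bar 112 mm wide at each end; small clear stones in it. This point: in its grip block, 68 mm above its underside; x along its length. Loose.
Things that resemble listed ones, but are neither listed nor needed, are in the scene too. Of the things that look like the part that bears dock_home, take the one that is nearest to the robot's base at the start. What is shaped like the part that bears tray_grip but black is not meant.

How it is judged (in metres and radians):
At the end, for the whole second after the job is handed in: The dop tray lies flat on the bench between the rails, fully home: its grip within 15 mm of the home point along and across the rails and 10 mm in height, in line with the rails within 10 degrees, tilted less than 7 degrees; the other tray is within 30 mm of where it began (x of tray_grip in the frame of dock_home between -0.015 and 0.015 m and y of tray_grip in the frame of dock_home between -0.015 and 0.015 m and z of tray_grip in the frame of dock_home between -0.01 and 0.01 m and angle between the x axis of tray_grip and the x axis of dock_home, either way round below 0.175 rad and angle between tray_grip's own z axis and vertical below 0.12 rad and distance of spare_grip from where it was at the start of the episode below 0.03 m); the robot touches nothing.
It fails at once if the other tray is moved by more than 30 mm (distance of spare_grip from where it was at the start of the episode above 0.03 m).
It also fails if it takes over 40 s, if anything falls off the work surface, if the arm or the gripper's body presses on something with over 40 N, if the wrist force passes 120 N, or if a joint passes its speed limit or range.

## Robot

A 7-joint arm with a two-finger parallel gripper is mounted at the origin on the work surface. World frame = base frame: x ahead of the robot, y to its left, z up, the work surface at z = 0. Lengths are in mm, angles in rad, forces in N, time in s.
With the tool pointing down it reaches from about 400 to 875 mm from the base axis. Payload 4.4 kg.
Tool frame: the origin (TCP) lies where the fingers leave the gripper's body, on its centre line; the fingertips stand 73 mm ahead of it and the grasp point (between the pads) lies 54 mm ahead of it; z points along the fingers, y is the line along which they close (so a half turn about z gives the same grasp; the last joint's range is limited). The gripper opens to 85 mm and grips with 20 to 120 N. Pads are 22 mm wide; open, the fingers measure 114 mm over their backs; the gripper's body (76 mm by 85 mm) begins 54 mm behind the grasp point. The pads swing forward as they close: fully open they stand 13 mm farther back than shut.
Start: joints at [-1.209, 0.628, 0.038, 1.517, -0.027, 0.996, -0.02], TCP at [269.646, 591.445, 303.913] pointing down, gripper open.
Joint ranges: [-3.06, 3.06], [-0.37, 2.12], [-1.25, 1.32], [0.18, 2.47], [-1.1, 4.24], [0.23, 1.98], [-2.94, 2.94]. Speed limits (rad/s): [2.57, 2.57, 3.14, 3.14, 3.14, 3.14, 3.14].

## Interface

Orientations are given as [roll, pitch, yaw] about the fixed x, y, z axes, in that order (R = Rz(yaw) Ry(pitch) Rx(roll)).
In Python, from cell import ctrl gives the robot as it stands.
- The arm moves only by the tool send_rows, never from a script. Its argument "rows" is a list that holds one entry, the list of rows, each a list of 6 numbers: the shift along the tool's x, y, z in cm, then the turn, a rotation vector about the tool's x, y, z in rad. In form: [[[tx, ty, tz, wx, wy, wz], ...]]. A call has 1 to 10 rows; each row is the pose to reach, as a shift and turn from the pose commanded when the call began, along the tool's axes at that moment; what a row does not reach only later rows make up. A row lasts 1/10 s, in which the tool goes at most 50 mm and 8.59 degrees, less where a joint would pass 70% of its speed; a pose out of reach is approached as far as the arm can. A call with a gripper value outside its range is refused whole. "grip" is the closure in counts, from 0 (fully open) to 255 (shut), set as the call begins (left out, the last holds). The fingers move at their own pace and stop on an object; the grip force is fixed at half the most. Time passes only in rows, so rows that repeat a pose let the fingers close. It gives the time, the measured TCP pose, the force, the opening and the grip force at its end, in the units of the state.
- ctrl.read_state(): the state, without advancing time (a new reading comes with each control period).
- ctrl.get_image(name): name is "scene" or "side" or "wrist"; returns a dict with "pixels" (420x560x3 uint8, red, green, blue), "fx", "fy", "cx", "cy" (pixels), "D" ([k1, k2, p1, p2, k3] as OpenCV has them; the pictures are not rectified), "extrinsics" (4x4, takes a point from camera to world coordinates); the wrist camera has in their place "mount" (4x4, takes a point from camera to tool coordinates, whose origin is the TCP and whose axes are the flange's). Camera axes: x right, y up, looking along -z (the intrinsics and any distortion apply to the point x, -y, -z); pixel columns grow to the right and rows downward; lengths in mm; the calibration is good to about 2 mm. A picture is of the moment at which its call begins: read the wrist's pose just before it. There is no depth.
- ctrl.finish_job(): hands the job in; it is judged then, once.
The state is a dict: "clock": time; "qpos": joint angles; "qd": joint speeds; "tau": joint torques, N m; "eef_pos": TCP position; "tool_rot": TCP orientation; "force": force on the tool from outside, world axes, zero at the start; "torque": the same for the moment, N m; "width": finger opening in mm; "gripper_force": force on a finger pad.
Only numpy, scipy, OpenCV 4.12 (cv2) and the standard library are available. Lean on these libraries where they do the work, as an engineer would, in place of code of your own. Each camera call takes 0.05 s, during which the arm holds its last target. There are 200 camera calls.

## Working session

There is one attempt and no reset: what is moved stays moved. The work goes in short steps, Python scripts to look and compute and a tool call to move; the robot and the scene stay as the last step left them, time stands still between calls to the robot, and variables do not carry over. Pictures are saved under pics/ and viewed, at most 10 in all, crops included, and the job is handed in when it is done.

Besides the shell and the picture viewer there is one more tool, called after ">>>" by a JSON object that holds its "api" and its "payload", one argument or row to a line. send_rows: Moves the arm, as the interface text tells. Its arguments: {"type":"object","properties":{"rows":{"type":"array","items":{"type":"array","items":{"type":"array","items":{"type":"number"}}}},"grip":{"type":"number"}},"required":["rows"]}

```bash
mkdir -p pics; cat > h.py <<'E'
import numpy as np,cv2,pickle
from cell import ctrl
from scipy.spatial.transform import Rotation as R
def toolT(s):
    T=np.eye(4);T[:3,:3]=R.from_euler('xyz',s['tool_rot']).as_matrix();T[:3,3]=s['eef_pos'];return T
def snap(name,f):
    s=ctrl.read_state();im=ctrl.get_image(name)
    im['T']=np.array(im['extrinsics']) if 'extrinsics' in im else toolT(s)@np.array(im['mount'])
    pickle.dump(im,open(f'pics/{f}.pkl','wb'));cv2.imwrite(f'pics/{f}.png',im['pixels'][:,:,::-1]);return im
def load(f): return pickle.load(open(f'pics/{f}.pkl','rb'))
def ray(im,uv):
    K=np.array([[im['fx'],0,im['cx']],[0,im['fy'],im['cy']],[0,0,1.]])
    p=cv2.undistortPoints(np.array(uv,float).reshape(-1,1,2),K,np.array(im['D'],float))[:,0]
    d=np.c_[p[:,0],-p[:,1],-np.ones(len(p))]@im['T'][:3,:3].T
    return im['T'][:3,3],d
def onz(im,uv,z):
    o,d=ray(im,uv);return o+d*((z-o[2])/d[:,2:])
def proj(im,P):
    K=np.array([[im['fx'],0,im['cx']],[0,im['fy'],im['cy']],[0,0,1.]])
    c=(np.atleast_2d(P)-im['T'][:3,3])@im['T'][:3,:3];c=c*[1,-1,-1]
    return cv2.projectPoints(c,np.zeros(3),np.zeros(3),K,np.array(im['D'],float))[0][:,0]
E
python3 - <<'E'
from h import *
s=ctrl.read_state();print(s)
for n in('scene','side','wrist'):
    im=snap(n,n+'0');print(n,im['T'].round(2).tolist())
E
```

```text
{'clock': 0.0, 'qpos': array([-1.20874289,  0.62933714,  0.03845833,  1.51838553, -0.02698477,
        0.99626725, -0.01997541]), 'qd': array([-0.00119248, -0.00043519,  0.00073471, -0.00078129,  0.00168324,
       -0.00106153,  0.00085409]), 'tau': array([ 6.62151469e-04, -5.63403511e+01,  1.22611687e+00, -1.93447584e+01,
        1.09527804e-02,  1.01437731e-02,  1.19898621e-05]), 'eef_pos': array([269.47879222, 590.97272079, 302.98946647]), 'tool_rot': array([-3.13971442e+00,  4.68835563e-05,  2.71375850e+00]), 'force': array([-0.25882551,  0.33522768,  0.08694372]), 'torque': array([ 0.01690007, -0.0206926 , -0.00659342]), 'gripper_force': 0.0, 'width': 85.38568328871716}
scene [[-0.78, -0.51, 0.35, 972.51], [0.62, -0.66, 0.43, 449.41], [0.01, 0.55, 0.83, 1123.19], [0.0, 0.0, 0.0, 1.0]]
side [[1.0, 0.05, -0.08, 449.98], [-0.09, 0.68, -0.73, -792.09], [0.02, 0.73, 0.68, 755.16], [0.0, 0.0, 0.0, 1.0]]
wrist [[0.41, -0.87, -0.28, 197.69], [0.91, 0.39, 0.13, 623.81], [-0.0, -0.31, 0.95, 372.94], [0.0, 0.0, 0.0, 1.0]]
```

View pics/scene0.png

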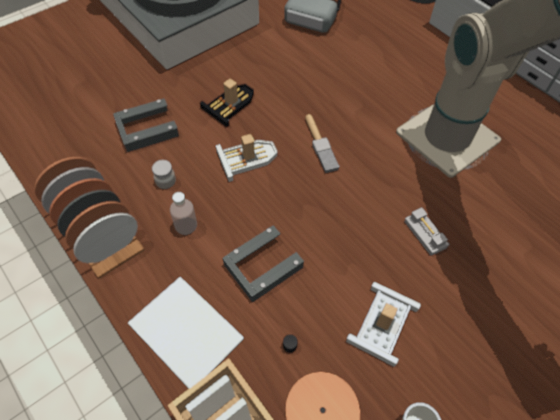

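View pics/side0.png

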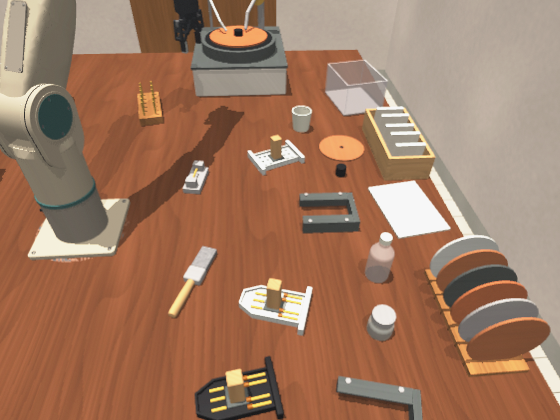

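The dop tray is at scene (248,155) and side (275,305), with its nose towards the robot. The near dock is at scene (262,262) and side (330,213), with its mouth facing the robot. The spare tray is at scene (385,320). Next I'll enlarge crops of the dop tray and dock to pick out features.

```bash
python3 - <<'E'
from h import *
def crop(f,x,y,w,h,k=4):
    c=load(f)['pixels'][y:y+h,x:x+w,::-1]
    return cv2.resize(c,(400,300),interpolation=cv2.INTER_CUBIC)
a=np.hstack([crop('scene0',205,120,100,75),crop('scene0',215,225,100,75)])
b=np.hstack([crop('side0',230,265,100,75),crop('side0',285,175,100,75)])
cv2.imwrite('pics/m.png',np.vstack([a,b]))
E
```

```text
(no output)
```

View pics/m.png

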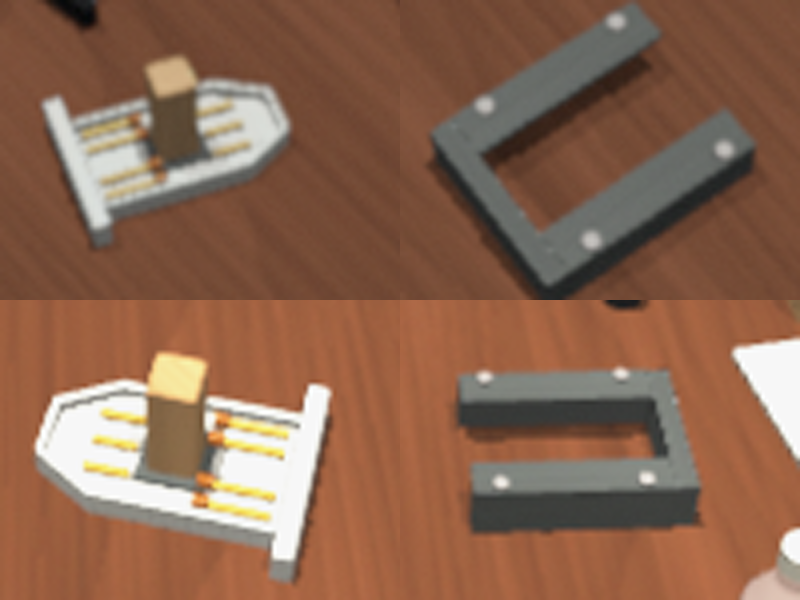

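Crops: the block top centre is at scene (247.5,139.5) and side (274.5,284). The dock's top corners are clear in both views.

```bash
python3 - <<'E'
from h import *
sc=load('scene0');sd=load('side0')
f=lambda off,pts:np.array(pts,float)/4+off
A=(205,120);B=(215,225);C=(230,265);D=(285,175)
def mid(P):return P.mean(0).round(1)
for im,o,blk,bar,tip,do,dk in((sc,A,[(145,70),(182,57),(197,88),(157,97)],[(55,100),(100,232)],[(277,90),(291,128)],B,[(228,3),(353,148),(148,275),(33,137)]),
   (sd,C,[(158,53),(207,58),(200,102),(147,93)],[(318,88),(284,262)],[(50,100),(37,143)],D,[(60,75),(72,195),(298,187),(268,72)])):
    b=onz(im,f(o,blk),84);t=onz(im,f(o,bar),24);n=onz(im,f(o,tip),18);d=onz(im,f(do,dk),36)
    print('blk',mid(b),'bar',t.round(0).tolist(),mid(t),'nose',mid(n)); v=mid(n)-mid(t);print('yaw nose',np.degrees(np.arctan2(v[1],v[0])),'bar', np.linalg.norm(t[1]-t[0]),np.degrees(np.arctan2(*(t[1]-t[0])[[1,0]])))
    print('dock',d.round(0).tolist())
    for i,j in((0,3),(1,2),(0,1),(3,2)):
        e=d[j]-d[i];print(np.linalg.norm(e).round(1),np.degrees(np.arctan2(e[1],e[0])).round(1))
    m=mid(d[:2]);s=mid(d[2:]);u=(s-m)/np.linalg.norm(s-m);print('home',m+58*u,'u',u)
from scipy.spatial.transform import Rotation as R
print(toolT(ctrl.read_state()).round(3).tolist())
E
```

```text
blk [ 487.9 -274.8   84. ] bar [[533.0, -349.0, 24.0], [573.0, -241.0, 24.0]] [ 552.9 -294.8   24. ] nose [ 412.4 -251.4   18. ]
yaw nose 162.83424885000997 bar 115.51476784067503 69.75606870955305
dock [[580.0, -55.0, 36.0], [583.0, 67.0, 36.0], [723.0, 56.0, 36.0], [724.0, -54.0, 36.0]]
144.3 0.4
140.5 -4.3
121.2 88.6
109.6 90.7
home [639.26838969   3.98537293  36.        ] u [ 0.99945499 -0.03301081  0.        ]
blk [ 486.8 -281.2   84. ] bar [[568.0, -249.0, 24.0], [536.0, -357.0, 24.0]] [ 551.7 -303.1   24. ] nose [ 414.2 -256.3   18. ]
yaw nose 161.20329295233728 bar 112.09123863136462 -106.4951646497341
dock [[582.0, 61.0, 36.0], [576.0, -58.0, 36.0], [723.0, -61.0, 36.0], [727.0, 55.0, 36.0]]
145.8 -2.4
147.0 -1.0
119.7 -92.9
116.0 -92.4
home [ 6.36573823e+02 -4.42382645e-01  3.60000000e+01] u [ 0.99954866 -0.03004108  0.        ]
[[-0.91, 0.415, -0.001, 269.497], [0.415, 0.91, -0.001, 591.116], [-0.0, -0.001, -1.0, 303.191], [0.0, 0.0, 0.0, 1.0]]
```

>>> {"api": "send_rows", "payload": {
  "rows": [
    [[-4.5,-2.8,0,0,0,0],[-9,-5.6,0,0,0,0],[-13.5,-8.4,0,0,0,0],[-18,-11.2,0,0,0,0],[-22.5,-14,0,0,0,0],[-27,-17,0,0,0,0],[-31.5,-20,0,0,0,0],[-36,-23,0,0,0,0],[-40,-26,0,0,0,0],[-44.7,-28.1,0,0,0,0]]
  ]
}}

```text
clock: 1.15
eef_pos: [542.7, 170.6, 303.8]
tool_rot: [-3.141, -0.001, 2.714]
force: [0.6, 1.8, 0.2]
width: 85.5
gripper_force: 0.0
```

```bash
cat >> h.py <<'E'
def to(x,y,z,yaw):
    s=ctrl.read_state();T=toolT(s);G=np.eye(4);G[:3,:3]=R.from_euler('xyz',[np.pi,0,np.radians(yaw)]).as_matrix();G[:3,3]=x,y,z
    d=np.linalg.inv(T)@G
    print('at',s['clock'],s['eef_pos'].round(1),np.degrees(s['tool_rot']).round(1),'q',s['qpos'].round(2),'F',s['force'].round(1),s['width'],s['gripper_force'],'-> cm',(d[:3,3]/10).round(2),'rot',R.from_matrix(d[:3,:3]).as_rotvec().round(3))
E
python3 -c "
from h import *
to(487,-278,230,162)"
```

```text
at 1.15 [542.7 170.6 303.8] [-1.800e+02 -1.000e-01  1.555e+02] q [-0.39  0.51  0.05  1.75 -0.03  0.88  0.82] F [0.6 1.8 0.2] 85.45503720010312 0.0 -> cm [-13.56 -43.12   7.4 ] rot [-0.001 -0.001 -0.114]
```

>>> {"api": "send_rows", "payload": {
  "rows": [
    [[-1.1,-4.2,0,0,0,-0.02],[-2.2,-8.4,0,0,0,-0.04],[-3.4,-12.6,0.5,0,0,-0.06],[-4.5,-16.8,1,0,0,-0.08],[-5.6,-21,2,0,0,-0.1],[-6.7,-25.4,3,0,0,-0.11],[-7.8,-29.8,4,0,0,-0.11],[-9,-34,5,0,0,-0.11],[-10.1,-38,5,0,0,-0.11],[-11.3,-42,5,0,0,-0.11]]
  ]
}}

```text
clock: 2.15
eef_pos: [470.2, -257.7, 253.4]
tool_rot: [3.141, -0.001, 2.824]
force: [1.3, 0.0, 0.6]
width: 85.1
gripper_force: 0.0
```

>>> {"api": "send_rows", "payload": {
  "rows": [
    [[0,0,0,0,0,0],[0,0,0,0,0,0],[0,0,0,0,0,0]]
  ]
}}

```text
clock: 2.45
eef_pos: [471.4, -254.9, 253.7]
tool_rot: [3.141, -0.001, 2.825]
force: [-0.7, 0.5, -0.3]
width: 85.3
gripper_force: 0.0
```

```bash
python3 -c "
from h import *
im=snap('wrist','w1');to(487,-278,123,162);print(proj(im,[[487,-278,84],[552,-299,24],[413,-254,18]]))"
```

```text
at 2.5 [ 471.5 -254.6  253.8] [179.9  -0.  161.9] q [ 0.43  0.53  0.02  1.89 -0.02  0.72  1.72] F [ 0.7  0.1 -0.2] 85.08854603626443 0.0 -> cm [-2.2  -1.76 13.07] rot [ 0.001 -0.001 -0.001]
[[258.7137885  236.60013703]
 [263.88706962 274.7871911 ]
 [261.33632363 130.67586289]]
```

View pics/w1.png

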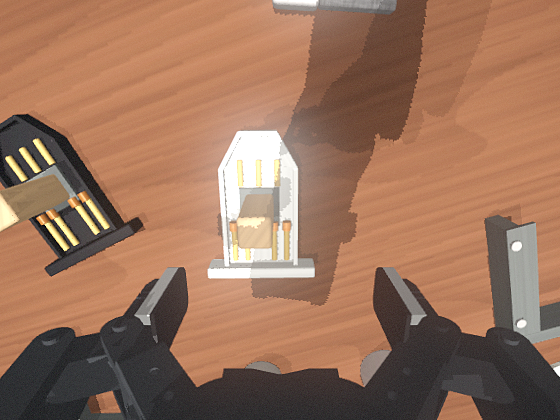

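The wrist view shows the tray upright in the image: block top at about (255,232), tail bar centre at (261,268) and nose tip at (258,132). The black tray is off to the left at (50,190).

```bash
python3 -c "
from h import *
im=load('w1')
b=onz(im,[[254.5,232.5]],84)[0];t=onz(im,[[208,266],[314,266]],24);n=onz(im,[[258,131]],18)[0]
print(b,t,n);m=t.mean(0);v=n-m;print('axis',np.degrees(np.arctan2(v[1],v[0])),m+v*69/np.hypot(*v[:2]),np.hypot(*v[:2]));e=t[1]-t[0];print('bar',np.hypot(*e[:2]),np.degrees(np.arctan2(e[1],e[0])))
to(b[0],b[1],123,162)"
```

```text
[ 482.62196035 -280.02664727   84.        ] [[ 524.45826259 -350.64432734   24.        ]
 [ 558.43329798 -246.49524113   24.        ]] [ 412.31716585 -257.02233115   18.        ]
axis 162.16429147342814 [ 475.76201075 -277.4358679    20.94798385] 135.64803693106552
bar 109.55060560371909 71.93287657949223
at 2.5 [ 471.5 -254.6  253.8] [179.9  -0.  161.9] q [ 0.43  0.53  0.02  1.89 -0.02  0.72  1.72] F [ 0.7  0.1 -0.2] 85.08854603626443 0.0 -> cm [-1.85 -2.09 13.07] rot [ 0.001 -0.001 -0.001]
```

>>> {"api": "send_rows", "payload": {
  "rows": [
    [[-1,-1,1,0,0,0],[-2,-1.95,4,0,0,0],[-2,-1.95,7,0,0,0],[-2,-1.95,10,0,0,0],[-2,-1.95,12,0,0,0],[-2,-1.95,13,0,0,0],[-2,-1.95,13,0,0,0]]
  ]
}}

```text
clock: 3.2
eef_pos: [483.8, -280.5, 122.3]
tool_rot: [3.141, -0.003, 2.825]
force: [-0.9, -0.6, -0.5]
width: 85.5
gripper_force: 0.0
```

>>> {"api": "send_rows", "payload": {
  "rows": [
    [[0,0,0,0,0,0],[0,0,0,0,0,0],[0,0,0,0,0,0],[0,0,0,0,0,0],[0,0,0,0,0,0],[0,0,0,0,0,0],[0,0,0,0,0,0],[0,0,0,0,0,0]]
  ],
  "grip": 255
}}

```text
clock: 4.0
eef_pos: [484.6, -281.1, 124.9]
tool_rot: [-3.141, 0.002, 2.824]
force: [0.0, 0.8, 6.2]
width: 27.2
gripper_force: 60.8
```

>>> {"api": "send_rows", "payload": {
  "rows": [
    [[0,0,-1,0,0,0],[0,0,-3,0,0,0],[0,0,-5,0,0,0.03],[0.4,1.2,-7,0,0,0.1],[1.1,3.4,-8.5,0,0,0.2],[2.2,6.7,-9,0,0,0.32],[3.3,10.1,-9,0,0,0.44],[4.3,13.4,-9,0,0,0.56],[5.4,16.8,-9,0,0,0.68],[6.4,20,-9,0,0,0.8]]
  ]
}}

```text
clock: 5.0
eef_pos: [485.1, -69.2, 214.1]
tool_rot: [-3.141, -0.001, 2.019]
force: [0.3, 0.5, -3.7]
width: 27.0
gripper_force: 59.8
```

```bash
python3 -c "
from h import *
to(485,2,218,-2)"
```

```text
at 5.0 [485.1 -69.2 214.1] [-1.800e+02 -1.000e-01  1.157e+02] q [-0.11  0.56  0.29  2.05 -0.28  0.57  0.82] F [ 0.3  0.5 -3.7] 26.966892644107787 59.76758658885956 -> cm [ 6.42  3.08 -0.38] rot [-1.000e-03 -0.000e+00  2.054e+00]
```

>>> {"api": "send_rows", "payload": {
  "rows": [
    [[1,0.5,0,0,0,0.12],[2,1,0,0,0,0.25],[3,1.5,0,0,0,0.38],[4,2,0,0,0,0.51],[5,2.5,0,0,0,0.64],[5.7,2.8,0,0,0,0.77],[6,3,0,0,0,0.9],[6,3,0,0,0,1.03],[6,3,0,0,0,1.16],[6,3,0,0,0,1.29]]
  ]
}}

```text
clock: 6.0
eef_pos: [486.1, -3.4, 214.1]
tool_rot: [-3.14, -0.0, 0.729]
force: [-0.2, -0.4, -3.9]
width: 27.0
gripper_force: 59.8
```

>>> {"api": "send_rows", "payload": {
  "rows": [
    [[0,0,0,0,0,0.13],[0,0,0,0,0,0.26],[0,0,0,0,0,0.39],[0,0,0,0,0,0.51],[0,0,0,0,0,0.61],[0,0,0,0,0,0.7],[0,0,0,0,0,0.75],[0,0,0,0,0,0.76],[0,0,0,0,0,0.76],[0,0,0,0,0,0.76]]
  ]
}}

```text
clock: 7.0
eef_pos: [486.3, -3.7, 213.9]
tool_rot: [-3.141, 0.0, -0.025]
force: [0.2, -0.5, -4.3]
width: 27.4
gripper_force: 59.7
```

```bash
python3 -c "
from h import *
im=snap('wrist','w2');to(485,0,130,-2);snap('scene','s2');snap('side','d2')
a=cv2.imread('pics/w2.png')
cv2.imwrite('pics/m2.png',a)"
```

```text
at 7.05 [486.4  -3.8 214. ] [-180.     0.    -1.5] q [-0.61  0.71  0.89  2.07 -0.83  0.76 -0.79] F [-0.6  0.8 -3.2] 27.487888644958517 59.71097230911255 -> cm [-0.15 -0.37  8.4 ] rot [-0.001  0.     0.009]
```

View pics/m2.png

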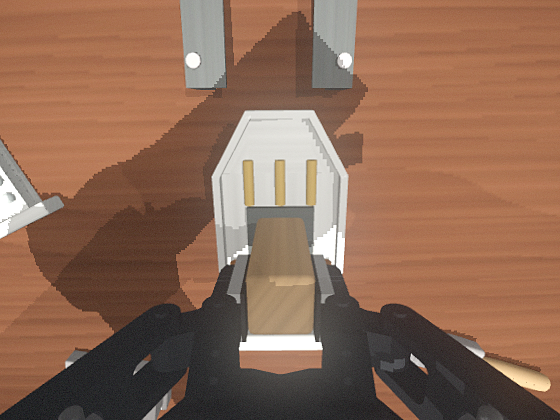

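The wrist view shows the tray aligned, nose tip edges at (247,111) and (316,111). The mouth corners are at (187,87), (226,87), (313,88) and (356,87), with the rails running up to the image's top edge.

```bash
python3 -c "
from h import *
im=load('w2')
d=onz(im,[[187,87],[226,87],[313,88],[356,87],[180.5,3],[222.5,3],[313,3],[356,3]],36);print(d.round(1).tolist())
m=d[:4].mean(0);f=d[4:].mean(0);print('mouth',m,'dir inner',[np.degrees(np.arctan2(*(d[j]-d[i])[[1,0]])) for i,j in((0,4),(1,5),(2,6),(3,7))]);e=d[0]-d[3];print('mouth edge yaw',np.degrees(np.arctan2(e[1],e[0]))-90)
n=onz(im,[[247,111],[316,111],[218,177],[348,177]],107);print('nose',n.round(1).tolist())
e=n[0]-n[1];g=n[2]-n[3];print('tray yaw',np.degrees(np.arctan2(e[1],e[0]))-90,np.degrees(np.arctan2(g[1],g[0]))-90, n.mean(0))
"
```

```text
[[577.6, 61.5, 36.0], [576.8, 33.3, 36.0], [574.5, -29.4, 36.0], [574.6, -60.5, 36.0], [631.7, 60.4, 36.0], [630.7, 31.9, 36.0], [629.1, -29.3, 36.0], [628.6, -58.4, 36.0]]
mouth [575.87648217   1.22182248  36.        ] dir inner [np.float64(-1.2001851517031277), np.float64(-1.4973717203990187), np.float64(0.1672499630181949), np.float64(2.231415944174406)]
mouth edge yaw -1.4494339446915063
nose [[561.0, 12.0, 107.0], [560.1, -24.2, 107.0], [526.1, 30.1, 107.0], [524.3, -42.4, 107.0]]
tray yaw -1.4069379396324564 -1.4045862858487084 [542.84197638  -6.1210934  107.        ]
```

>>> {"api": "send_rows", "payload": {
  "rows": [
    [[0,-0.3,1,0,0,0],[0,-0.7,3,0,0,0],[0,-0.7,5,0,0,0],[0,-0.7,7,0,0,0],[0,-0.7,8.2,0,0,0],[0,-0.7,8.6,0,0,0],[0,-0.7,8.6,0,0,0],[0,-0.7,8.6,0,0,0]]
  ]
}}

```text
clock: 7.95
eef_pos: [486.9, 3.0, 128.2]
tool_rot: [3.141, -0.001, -0.026]
force: [-0.5, -0.5, -3.5]
width: 27.2
gripper_force: 59.6
```

```bash
python3 -c "
from h import *
im=snap('wrist','w3');to(634,-0.3,128,-1.5)"
```

```text
at 8.0 [487.    3.  128.4] [ 1.8e+02 -1.0e-01 -1.5e+00] q [-0.51  0.82  0.7   2.12 -1.02  0.59 -0.65] F [-0.6  0.3 -3.5] 27.46804626897882 59.630382657051086 -> cm [14.7  -0.06  0.05] rot [ 0.    -0.001 -0.   ]
```

View pics/w3.png

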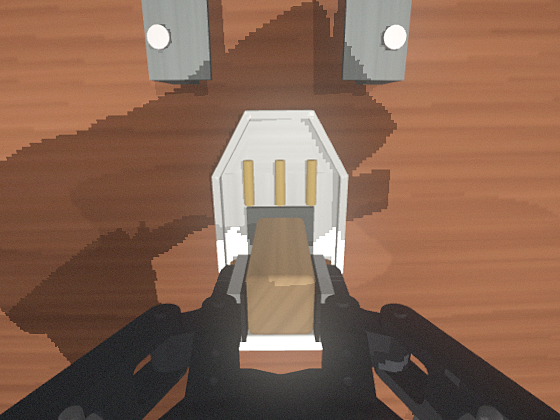

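The nose centre is at column 281 and the slot centre at 277, so they match to about 2 mm. I'll add a small left shift and insert.

>>> {"api": "send_rows", "payload": {
  "rows": [
    [[0.5,-0.2,0,0,0,0],[2,-0.2,0,0,0,0],[3.5,-0.2,0,0,0,0],[5,-0.2,0,0,0,0],[6.5,-0.2,0,0,0,0],[8,-0.2,0,0,0,0],[9.5,-0.2,0,0,0,0],[11,-0.2,0,0,0,0],[12,-0.2,0,0,0,0],[12.5,-0.2,0,0,0,0]]
  ]
}}

```text
clock: 9.0
eef_pos: [612.7, 2.1, 128.1]
tool_rot: [3.141, -0.001, -0.025]
force: [0.1, 0.2, -3.8]
width: 27.2
gripper_force: 59.7
```

>>> {"api": "send_rows", "payload": {
  "rows": [
    [[0.4,0,0.1,0,0,0],[0.8,0,0.2,0,0,0],[1.2,0,0.2,0,0,0],[1.5,0,0.3,0,0,0],[1.8,0,0.3,0,0,0],[2,0,0.3,0,0,0],[2,0,0.3,0,0,0]]
  ]
}}

```text
clock: 9.7
eef_pos: [632.1, 1.1, 125.0]
tool_rot: [3.141, -0.001, -0.026]
force: [0.1, 0.2, -1.8]
width: 27.2
gripper_force: 60.0
```

```bash
python3 -c "
from h import *
im=snap('wrist','w4');to(634,-0.3,125,-1.5)"
```

```text
at 9.75 [632.    1.1 125. ] [ 1.8e+02 -1.0e-01 -1.5e+00] q [-0.48  0.98  0.78  1.72 -0.9   0.84 -0.88] F [ 0.3  0.3 -1.3] 27.110629380324788 59.96544420719147 -> cm [0.2  0.14 0.  ] rot [ 0.    -0.001 -0.   ]
```

View pics/w4.png

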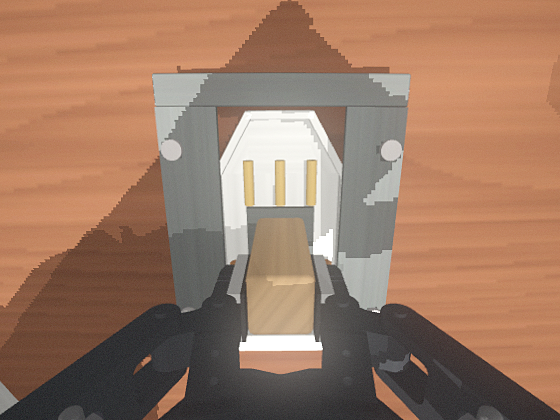

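The tray is centred between the rails, with its nose (row 111) just short of the stop. I'll push gently until it makes contact.

>>> {"api": "send_rows", "payload": {
  "rows": [
    [[0.1,0,0,0,0,0],[0.2,0,0,0,0,0],[0.3,0,0,0,0,0],[0.4,0,0,0,0,0],[0.4,0,0,0,0,0]]
  ]
}}

```text
clock: 10.25
eef_pos: [634.5, 1.1, 125.0]
tool_rot: [-3.141, 0.003, -0.027]
force: [-6.4, 0.6, 4.0]
width: 27.2
gripper_force: 60.8
```

>>> {"api": "send_rows", "payload": {
  "rows": [
    [[0.1,0,0,0,0,0],[0.2,0,0,0,0,0],[0.3,0,0,0,0,0],[0.3,0,0,0,0,0]]
  ]
}}

```text
clock: 10.65
eef_pos: [635.0, 1.0, 125.2]
tool_rot: [-3.14, 0.008, -0.027]
force: [-14.4, 1.3, 11.5]
width: 27.2
gripper_force: 61.8
```

>>> {"api": "send_rows", "payload": {
  "rows": [
    [[-0.3,0,0,0,0,0],[-0.4,0,0,0,0,0],[-0.4,0,0,0,0,0]]
  ]
}}

```text
clock: 10.95
eef_pos: [634.3, 1.2, 125.0]
tool_rot: [-3.141, 0.001, -0.026]
force: [-4.4, -0.3, 2.7]
width: 27.3
gripper_force: 60.4
```

>>> {"api": "send_rows", "payload": {
  "rows": [
    [[0,0,0,0,0,0],[0,0,0,0,0,0],[0,0,0,0,0,0],[0,0,0,0,0,0],[0,0,0,0,0,0],[0,0,0,0,0,0],[0,0,0,0,0,0]]
  ],
  "grip": 0
}}

```text
clock: 11.65
eef_pos: [634.7, 1.2, 124.9]
tool_rot: [3.142, -0.0, -0.026]
force: [0.4, 1.0, 0.5]
width: 85.6
gripper_force: 0.0
```

>>> {"api": "send_rows", "payload": {
  "rows": [
    [[0,0,-1,0,0,0],[0,0,-3,0,0,0],[0,0,-6,0,0,0],[0,0,-9,0,0,0],[-1,0,-12,0,0,0],[-3,0,-14,0,0,0],[-5,0,-15,0,0,0],[-7,0,-15,0,0,0],[-7,0,-15,0,0,0],[-7,0,-15,0,0,0]]
  ]
}}

```text
clock: 12.65
eef_pos: [565.2, 3.2, 275.6]
tool_rot: [-3.141, -0.001, -0.026]
force: [0.4, 0.8, -0.2]
width: 85.2
gripper_force: 0.0
```

```bash
python3 -c "
from h import *
im=snap('wrist','w5');to(634,-0.3,125,-1.5)"
```

```text
at 12.7 [565.6   3.2 275.3] [-1.8e+02 -1.0e-01 -1.5e+00] q [-0.62  0.73  0.96  1.81 -0.71  0.99 -0.96] F [-0.   0.4  0.1] 85.34176982393474 0.0 -> cm [ 6.83  0.18 15.04] rot [-0.    -0.001  0.   ]
```

View pics/w5.png

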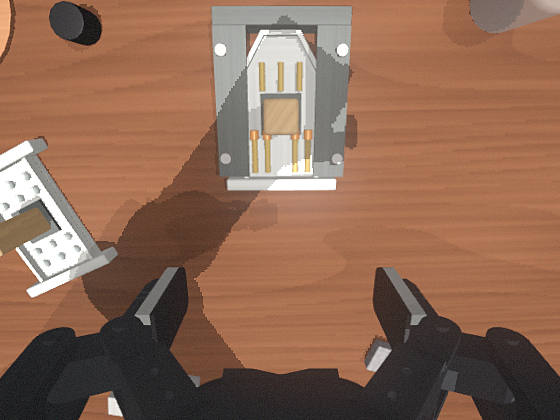

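The tray sits home between the rails: its tail bar (282,184) is just outside the mouth (row 177) and its nose (280,32) is at the stop. The gripper is clear and the spare tray at (45,215) hasn't been touched.

```bash
python3 -c "
from cell import ctrl
print(ctrl.finish_job())"
```

```text
the job is handed in; nothing more can be done
None
```

The dop tray was turned end for end, slid nose first against the dock's end stop and released; the spare tray was not touched, and I handed the job in at about 13 s (no verdict was returned).

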